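# Set the desk for the afternoon

### The job

Get the desk ready for the afternoon: stand the white cup in the middle of its saucer, lay the yellow note pad squarely on the middle of the black notebook, long side along long side, and set the blue paperweight on the middle of the pad. Take the orange bottle out of the divided carton and stand it on the desk midway between the saucer and the notebook, in line with them. Set everything down gently and upright, and leave the other two bottles in the carton and the pencil sharpener where they are.

Things in the scene. Friction and masses are not known exactly. Their poses are not given: they have to be found in the camera images.
- cup: Loose white espresso mug, outside diameter 62 mm, 60 mm high, straight sides, walls 4 mm, with a handle on its +y side that reaches 36 mm out from the wall. Origin: centre of its underside; z up through the mouth. Its x axis crosses the body clear of the handle. About 0.15 kg. It stands with the handle pointing roughly away from the robot (+x).
- saucer: Round white saucer, 140 mm across, rim 14 mm above the desk; fixed to the desk. The cup stands on its flat middle, 5 mm above the desk and 86 mm across. Origin: centre of its underside, z up, x away from the robot.
- note_pad: Loose yellow note pad, a block 76 (x) by 51 (y) by 15 (z) mm. Origin: centre of its underside. 0.06 kg.
- notebook: Closed black notebook with a red band lengthwise, 148 (x) by 105 (y) by 16 (z) mm, lying flat, fixed to the desk. Origin: centre of its underside. It lies 230 to 250 mm from the saucer, centre to centre, to its left or to its right, and up to 15 mm nearer or farther from the robot.
- paperweight: Loose blue domed round paperweight, diameter 50 mm, 34 mm high; its lower 20 mm is a straight cylinder to grip. Origin: centre of its underside, z up. 0.22 kg.
- carton: Cardboard carton, fixed, open on top, 160 by 160 by 90 mm high, walls and floor 4 mm, parted by a cross of dividers 4 mm thick and as high as the walls into four cells of about 74 mm, their centres 39 mm from the middle along x and y. Origin: centre of its underside. One cell is empty.
- orange_bottle: Loose orange drink bottle standing in one cell of the carton, on its floor: body 54 mm in diameter up to 78 mm, narrowing to a neck, with an orange cap 32 mm in diameter from 111 to 135 mm above its underside (the top of each bottle in the carton is 139 mm above the desk), where it can be gripped from above (the cap of a neighbour may be 78 mm away). Origin: centre of its underside, z up. 0.3 kg.
- green_bottle: Green bottle of the same size and shape as the orange one, in another cell of the carton; it stays there. Origin: centre of its underside, z up.
- white_bottle: White bottle of the same size and shape as the orange one, in another cell of the carton; it stays there. Origin: centre of its underside, z up.
- sharpener: Loose red pencil sharpener, a box 45 (x) by 35 (y) by 40 (z) mm standing among the things; not to be moved. Origin: centre of its underside.
There are look-alikes about, which are no part of the job. There is more than one size of the saucer; the job needs the largest.

How it is judged:
By the outcome, as a careful person would: the job done as asked, in the order asked, and still so for the second after the job is handed in, with the robot touching nothing.
It also fails if it takes over 96 s, if anything falls off the work surface, if the arm or the gripper's body presses on something with over 40 N, if the wrist force passes 120 N, or if a joint passes its speed limit or range.

### The arm

A 6-joint arm with a two-finger parallel gripper is mounted at the origin on the work surface. World frame = base frame: x ahead of the robot, y to its left, z up, the work surface at z = 0. Lengths are in m, angles in rad, forces in N, time in s.
With the tool pointing down it reaches from about 0.25 to 0.725 m from the base axis. Payload 4 kg.
Tool frame: the origin (TCP) lies at the very end of the fingers, on their centre line; the grasp point (between the pads) lies 19 mm behind it; z points along the fingers, y is the line along which they close (so a half turn about z gives the same grasp; the last joint's range is limited). The gripper opens to 85 mm and grips with 20 to 120 N. Pads are 22 mm wide; open, the fingers measure 114 mm over their backs; the gripper's body (76 mm by 85 mm) begins 54 mm behind the grasp point. The pads swing forward as they close: fully open they stand 13 mm farther back than shut.
Start: joints at [1.182, 0.241, 0.005, 1.335, 0, 1.571], TCP at [0.19, 0.463, 0.231] pointing down, gripper open.
Joint ranges: [-2.72, 2.72], [-1.05, 1.87], [-1.09, 1.28], [-1.99, 2.15], [-1.42, 1.44], [-3.14, 3.14]. Speed limits (rad/s): [2.79, 2.79, 3.14, 3.14, 3.14, 3.14].

### API

Orientations are given as a unit quaternion [x, y, z, w].
In Python, from workcell import telemetry, vision, workorder gives the robot as it stands.
- The arm moves only by the shell command python3 -m inch 'ROWS'. ROWS is JSON, a list of rows, each a list of 3 entries, a list of its own where there are three numbers: the turn, a rotation vector about the tool's x, y, z scaled (see below), then the shift along the tool's x, y, z scaled (see below), then the closure, from -1 (fully open) to 1 (shut). A call has 1 to 10 rows; each row shifts and turns the commanded pose from where the row before left it, along the tool's axes as they then stand; what a row does not reach is not made up. The controller multiplies each number of a shift by 0.3 m and each number of a turn by 360 degrees. A row lasts 1/12 s, in which the tool goes at most 41.7 mm and 7.16 degrees, less where a joint would pass 70% of its speed; a pose out of reach is approached as far as the arm can. A call with a number of a shift or a turn outside -1 to 1 is refused whole. A call with a gripper value outside its range is refused whole. The fingers move at their own pace and stop on an object; the grip force is fixed at half the most. Time passes only in rows, so rows that do not move let the fingers close. It gives the time, the measured TCP pose, the force, the opening and the grip force at its end, in the units of the state.
- telemetry.get_obs(): the state, without advancing time (a new reading comes with each control period).
- vision.camera(name): name is "side" or "top"; returns a dict with "img" (384x512x3 uint8, red, green, blue), "fov_y" (degrees; the focal length in pixels is half the picture's height over the tangent of half this angle, whatever the lens; pixels are square), "cx", "cy" (the principal point, pixels), "pose" (4x4, takes a point from camera to world coordinates). Camera axes: x right, y up, looking along -z (the intrinsics and any distortion apply to the point x, -y, -z); pixel columns grow to the right and rows downward; lengths in m; the calibration is good to about 2 mm. A picture is of the moment at which its call begins. There is no depth.
- workorder.job_done(): hands the job in; it is judged then, once.
The state is a dict: "clock": time; "joint_pos": joint angles; "joint_vel": joint speeds; "tau": joint torques, N m; "eef_pos": TCP position; "tool_rot": TCP orientation; "ft_force": force on the tool from outside, world axes, zero at the start; "ft_torque": the same for the moment, N m; "grip_width": finger opening in m; "grasp_force": force on a finger pad.
Only numpy, scipy, OpenCV 4.12 (cv2) and the standard library are available. Lean on these libraries where they do the work, as an engineer would, in place of code of your own. Each camera call takes 0.05 s, during which the arm holds its last target. There are 200 camera calls.

## Working session

There is one attempt and no reset: what is moved stays moved. The work goes in short steps, Python scripts to look and compute and a shell command to move; the robot and the scene stay as the last step left them, time stands still between calls to the robot, and variables do not carry over. Pictures are saved under pics/ and viewed, at most 17 in all, crops included, and the job is handed in when it is done.

```bash
ls; mkdir -p pics
python3 - <<'E'
from workcell import telemetry, vision
import cv2
o=telemetry.get_obs();print(o)
for n in("top","side"):
    c=vision.camera(n);print(n,c['fov_y'],c['cx'],c['cy'],c['pose'],[k for k in c])
    for k in c:
        if k not in('img','fov_y','cx','cy','pose'):print(k,c[k])
    cv2.imwrite(f'pics/{n}0.png',cv2.resize(c['img'][:,:,::-1],None,fx=1.5,fy=1.5,interpolation=cv2.INTER_CUBIC))
E
```

```text
pics
{'clock': 0.0, 'joint_pos': array([1.18201570e+00, 2.41409981e-01, 3.73669409e-03, 1.33515689e+00,
       2.11863653e-05, 1.57079326e+00]), 'joint_vel': array([-0.00126912,  0.00013619,  0.00011132,  0.00060096, -0.00019102,
       -0.00053944]), 'tau': array([-4.18655770e-05, -3.72315466e+01,  2.52409798e+01,  1.72022008e-02,
       -2.53272168e-05, -8.38358343e-07]), 'eef_pos': array([0.18929342, 0.462125  , 0.23041918]), 'tool_rot': array([ 1.93166774e-01,  9.81165411e-01, -9.95725337e-04, -2.06832946e-04]), 'ft_force': array([ 0.0909158 , -0.59992652,  0.26633046]), 'ft_torque': array([-0.00268799,  0.00685844,  0.00592562]), 'grasp_force': 0.0, 'grip_width': 0.0857898517349023}
top 50.613067684671286 254.59789908374754 198.9240701627367 [[-0.02444545  0.9837371  -0.17794309  0.31736222]
 [-0.99969603 -0.02462545  0.00119729 -0.00653648]
 [-0.00320411  0.17791827  0.98404005  1.1299409 ]
 [ 0.          0.          0.          1.        ]] ['img', 'fov_y', 'cx', 'cy', 'pose']
side 49.80954399644489 249.75572934179525 189.81101805070404 [[ 0.773865    0.40833159 -0.48414696  0.00949396]
 [-0.63309856  0.47716224 -0.60950998 -0.63159132]
 [-0.01786553  0.77819118  0.6277733   0.68518681]
 [ 0.          0.          0.          1.        ]] ['img', 'fov_y', 'cx', 'cy', 'pose']
```

View pics/top0.png

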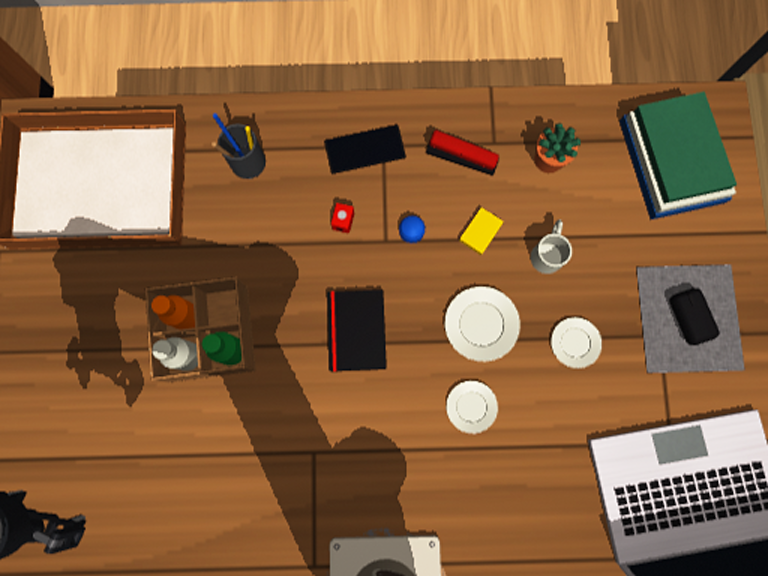

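View pics/side0.png

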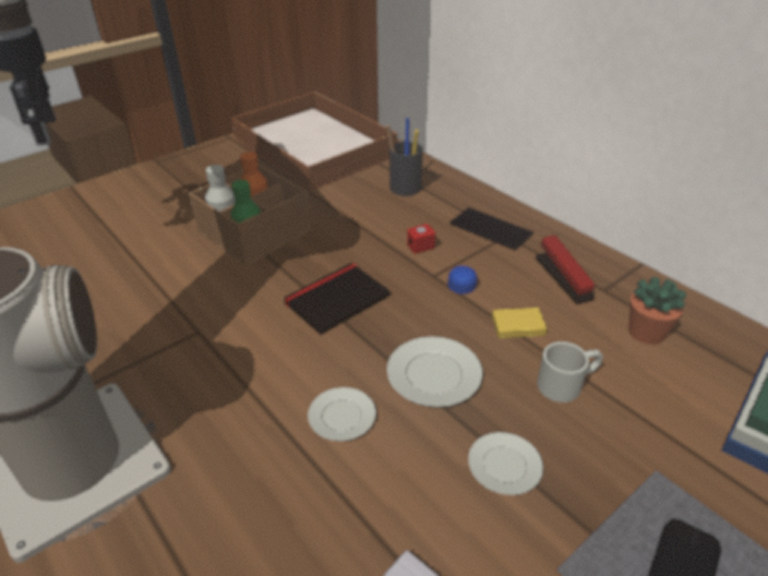

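The top view shows three saucers: large at (482,323), and small ones at (576,342) and (472,406). The one at (482,323) is the largest, so it is the one the job needs. Other items in the top view:

| Item | Pixel |
|---|---|
| Notebook, with red band | (357,329) |
| Black tablet, a look-alike with no band | (365,148) |
| Cup | (552,250) |
| Pad | (481,230) |
| Paperweight | (411,228) |
| Sharpener | (342,216) |
| Carton | (197,329) |
| Orange cap | (161,306) |

I'll confirm in enlarged crops.

```bash
cat > h.py <<'E'
import numpy as np, cv2
from scipy.spatial.transform import Rotation as R
from workcell import telemetry, vision
def K(c):
    f=c['img'].shape[0]/2/np.tan(np.radians(c['fov_y'])/2)
    return f
def ray(c,u,v):
    f=K(c); d=np.array([(u-c['cx'])/f,-(v-c['cy'])/f,-1.0]); P=c['pose']
    return P[:3,3],P[:3,:3]@d
def at(c,u,v,z):
    o,d=ray(c,u,v); return (o+d*(z-o[2])/d[2])[:2]
def proj(c,p):
    P=c['pose'];q=P[:3,:3].T@(np.asarray(p)-P[:3,3]);f=K(c)
    return np.array([c['cx']+f*q[0]/-q[2],c['cy']-f*q[1]/-q[2]])
def save(c,name,x0,y0,x1,y1,s):
    cv2.imwrite(f'pics/{name}.png',cv2.resize(c['img'][y0:y1,x0:x1,::-1],None,fx=s,fy=s,interpolation=cv2.INTER_CUBIC))
E
python3 - <<'E'
from h import *
t=vision.camera('top');s=vision.camera('side')
save(t,'t1',210,125,400,265,4)
save(t,'t2',90,180,170,260,7)
hsv=cv2.cvtColor(t['img'],cv2.COLOR_RGB2HSV)
for n,lo,hi,b in [('pad',(22,150,120),(32,255,255),(290,120,345,180)),('pw',(105,120,60),(130,255,255),(250,130,300,170)),('sh',(0,150,80),(6,255,255),(215,125,240,160)),('orange',(5,200,110),(13,255,255),(90,185,140,225))]:
    m=cv2.inRange(hsv,lo,hi);k=np.zeros_like(m);k[b[1]:b[3],b[0]:b[2]]=m[b[1]:b[3],b[0]:b[2]]
    pts=cv2.findNonZero(k);print(n,len(pts),cv2.minAreaRect(pts),cv2.moments(k,True)['m10']/len(pts),cv2.moments(k,True)['m01']/len(pts))
E
```

```text
pad 484 ((320.576904296875, 153.3845977783203), (18.027755737304688, 26.6256103515625), 33.690067291259766) 320.54545454545456 153.3987603305785
pw 244 ((274.0, 152.5), (17.0, 16.0), 90.0) 274.2172131147541 152.41803278688525
sh 207 ((227.9706268310547, 144.61766052246094), (13.339458465576172, 18.19017219543457), 14.03624439239502) 228.09178743961354 144.6280193236715
orange 321 ((114.5, 206.0), (18.0, 27.0), 90.0) 113.97507788161994 204.95638629283488
```

View pics/t1.png

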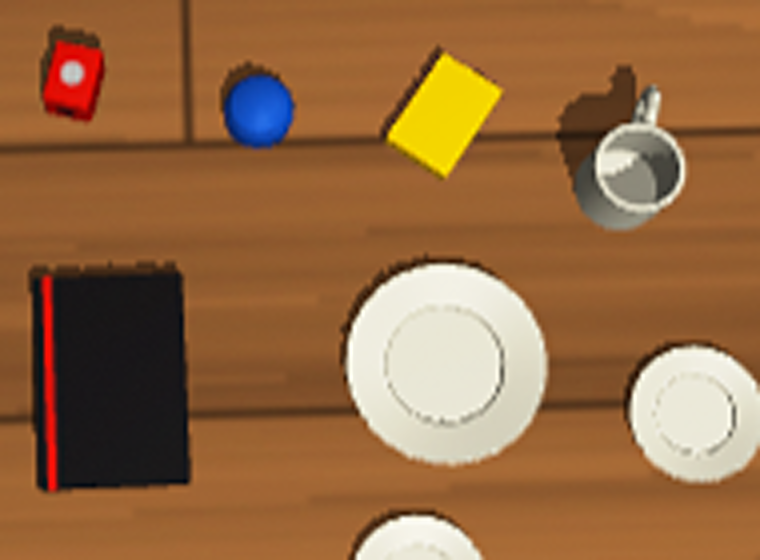

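View pics/t2.png

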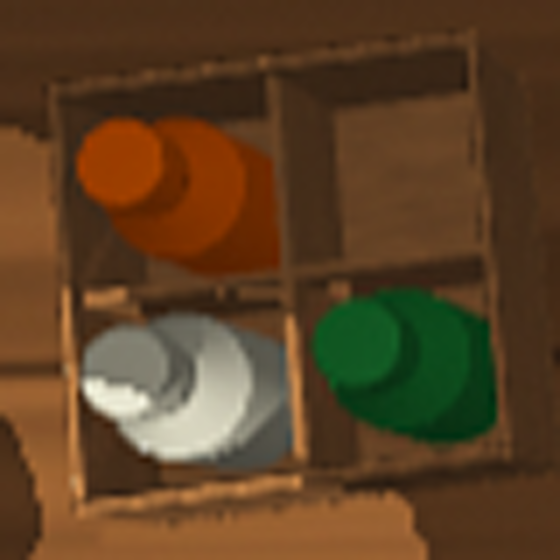

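Crop t1 confirms the large saucer, with its rim spanning x 345–548 and y 262–464. The notebook with the red band has corners (33,277), (181,270), (189,483) and (39,490). The pad corners are (443,50), (503,94), (446,179) and (388,138). The cup rim is centred at (640,168), with its handle at (652,95). In t2 the orange cap is centred at (121,163) in the far-left cell, and the empty cell is far-right.

Run:
```python
from h import *
t=vision.camera('top');s=vision.camera('side')
save(s,'s1',200,140,420,275,3.6)
save(s,'s2',110,90,220,180,7)
T=lambda u,v,z:at(t,210+u/4-.375,125+v/4-.375,z)
r=lambda a:np.round(np.array(a)*1000,1).tolist()
print('pad',[r(T(*p,.015)) for p in[(443,50),(503,94),(446,179),(388,138)]])
print('cup rim',r(T(640,168,.06)),'w',r(T(595,168,.06)-T(686,168,.06)),'handle',r(T(654,92,.045)))
print('saucer rim',r(T(446.5,363,.014)),r(T(345,363,.014)-T(548,363,.014)),'inner',r(T(444.5,365,.005)))
print('nb top z',[r(T(*p,.016)) for p in[(33,277),(181,270),(189,483),(39,490)]])
print('nb bot z',[r(T(*p,0)) for p in[(33,277),(181,270),(189,483),(39,490)]])
print('pw',r(T(258.5,110,.015)))
C=lambda u,v,z:at(t,90+u/7-.43,180+v/7-.43,z)
print('cap o,w,g',[r(C(*p,.139)) for p in[(121,162),(127,367),(357,342)]])
print('carton corners',[r(C(*p,.09)) for p in[(55,90),(472,38),(510,460),(80,508)]], 'mid',r(C(287,276,.09)))
```

```text
pad [[694.3, -200.9], [660.4, -241.9], [599.1, -197.9], [630.1, -158.4]]
cup rim [592.1, -322.1] w [1.6, 61.7] handle [650.0, -340.3]
saucer rim [468.2, -191.4] [3.5, 140.5] inner [468.1, -191.4]
nb top z [[535.7, 94.4], [538.1, -9.1], [389.8, -11.0], [387.5, 91.5]]
nb bot z [[538.8, 95.8], [541.3, -9.2], [390.8, -11.0], [388.5, 92.9]]
pw [653.0, -67.2]
cap o,w,g [[496.2, 358.6], [423.3, 353.6], [430.1, 273.3]]
carton corners [[532.9, 402.4], [548.9, 247.0], [391.1, 230.3], [377.6, 386.4]] mid [460.8, 313.6]
```

View pics/s1.png

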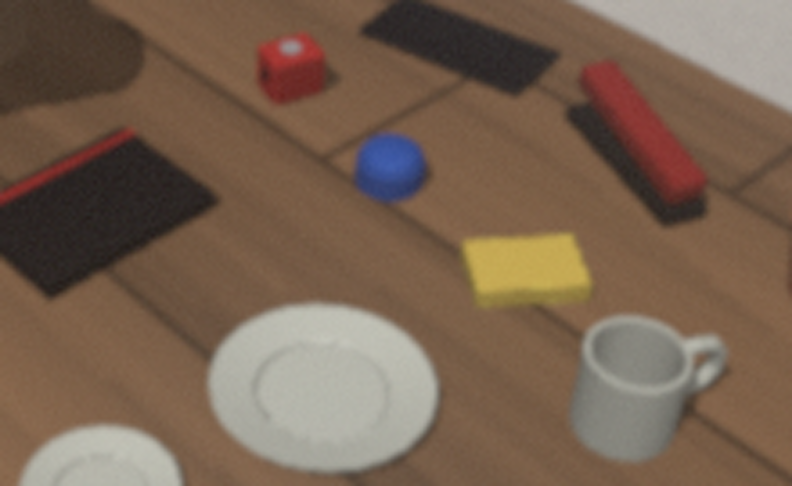

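View pics/s2.png

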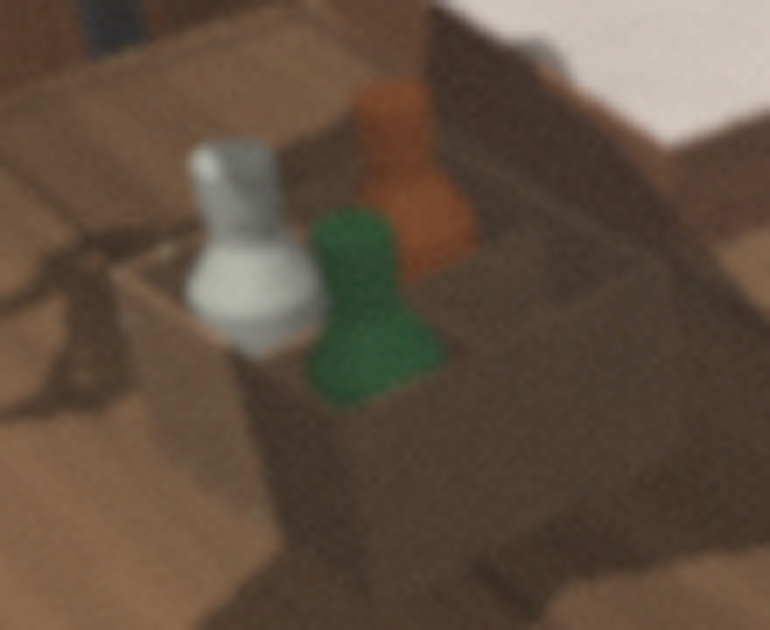

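Side crop s1 shows the pad (top corners about (463,240), (575,236), (590,290)), the paperweight at (391,167), the cup with its rim at (637,355), and the large saucer centred at (323,386). It matches the top view. I'll cross-check the top-derived positions against the side camera.

Run:
```python
from h import *
from scipy.optimize import least_squares
t=vision.camera('top');s=vision.camera('side')
def circ(r,z,n=40):
    a=np.linspace(0,2*np.pi,n,endpoint=False);return np.c_[r*np.cos(a),r*np.sin(a),0*a+z]
def box(x,y,z):return np.array([[i*x/2,j*y/2,k] for i in(-1,1) for j in(-1,1) for k in(0,z)])
def hull(c,P,p):
    a=p[2] if len(p)>2 else 0
    Q=P@np.array([[np.cos(a),np.sin(a),0],[-np.sin(a),np.cos(a),0],[0,0,1]])+[p[0],p[1],0]
    return cv2.convexHull(np.array([proj(c,q) for q in Q],np.float32))
def mom(m):
    A=m['m00'];return np.array([m['m10']/A,m['m01']/A,m['mu20']/A,m['mu11']/A,m['mu02']/A]),A
def mask(c,lo,hi,b):
    hsv=cv2.cvtColor(c['img'],cv2.COLOR_RGB2HSV);m=cv2.inRange(hsv,lo,hi);k=np.zeros_like(m);k[b[1]:b[3],b[0]:b[2]]=m[b[1]:b[3],b[0]:b[2]]
    return cv2.morphologyEx(k,cv2.MORPH_CLOSE,np.ones((5,5)))
dome=np.vstack([circ(.025,0),circ(.025,.02)]+[circ(.025*np.cos(a),.02+.014*np.sin(a)) for a in np.linspace(.1,1.57,8)])
jobs=[('pad',box(.076,.051,.015),(.646,-.2,-.63),(20,130,90),(34,255,255),(290,120,345,180),(320,195,370,230)),
('pw',dome,(.652,-.067),(105,100,40),(130,255,255),(250,130,300,170),(290,170,325,205)),
('nb',box(.148,.105,.016),(.463,.041,.02),None,None,None,None),
('sharp',box(.045,.035,.04),(.66,.05,-.2),(0,120,50),(8,255,255),(215,125,240,160),(265,145,295,175))]
for n,P,p0,lo,hi,bt,bs in jobs:
    M=[]
    for c,b in((t,bt),(s,bs)):
        if n=='nb':
            b=(212,185,262,255) if c is t else (180,165,265,225)
            g=c['img'].astype(int);mx=g.max(2);k=np.zeros(mx.shape,np.uint8)
            dark=(mx<(48 if c is t else 62))|((g[:,:,0]>90)&(g[:,:,1]<50))
            k[b[1]:b[3],b[0]:b[2]]=dark[b[1]:b[3],b[0]:b[2]]*255;k=cv2.morphologyEx(k,cv2.MORPH_OPEN,np.ones((3,3)));k=cv2.morphologyEx(k,cv2.MORPH_CLOSE,np.ones((5,5)))
        else:k=mask(c,lo,hi,b)
        if n!='pw':
            nn,l,st,_=cv2.connectedComponentsWithStats(k);k=np.uint8(l==1+np.argmax(st[1:,4]))
        M.append(mom(cv2.moments(k,True)))
    yaw=len(p0)>2
    def res(p,cs):
        o=[]
        for i in cs:
            m,A=mom(cv2.moments(hull((t,s)[i],P,p)));q=M[i][0];o+=list(m[:2]-q[:2])
            if yaw:o+=list((m[2:]/ (m[2]+m[4])-q[2:]/(q[2]+q[4]))*10)
        return o
    for cs in([0],[1],[0,1]):
        f=least_squares(res,p0,x_scale=[.01]*2+[.1]*yaw,args=(cs,),diff_step=1e-3)
        print(n,cs,np.round(f.x[:2]*1000,1),np.degrees(f.x[2:]).round(1),'cost',round(f.cost,3),'areas',[(round(M[i][1]),round(mom(cv2.moments(hull((t,s)[i],P,f.x)))[1])) for i in cs])
S=lambda u,v,z:(at(s,200+u/3.6-.36,140+v/3.6-.36,z)*1000).round(1)
print('saucer',S(323,386,.014),'inner',S(321,392,.005),'cup rim',S(637,355,.06),'handle',S(715,350,.045))
B=lambda u,v,z:(at(s,110+u/7-.43,90+v/7-.43,z)*1000).round(1)
print('caps owg',B(393,92,.139),B(232,153,.139),B(352,222,.139))
```

```text
pad [0] [ 647.6 -199.6] [-36.4] cost 0.002 areas [(501, 491)]
pad [1] [ 647.9 -197.4] [-36.4] cost 0.003 areas [(613, 627)]
pad [0, 1] [ 647.5 -198.5] [-36.3] cost 0.161 areas [(501, 491), (613, 628)]
pw [0] [653.2 -67.2] [] cost 0.0 areas [(245, 268)]
pw [1] [654.3 -64.2] [] cost 0.0 areas [(248, 315)]
pw [0, 1] [653.3 -66. ] [] cost 0.228 areas [(245, 268), (248, 316)]
nb [0] [463.4  40.2] [1.7] cost 0.001 areas [(1897, 2035)]
nb [1] [462.1  39.6] [-1.1] cost 0.085 areas [(1524, 1889)]
nb [0, 1] [462.8  40.1] [0.6] cost 0.137 areas [(1897, 2036), (1524, 1886)]
sharp [0] [676.2  63.9] [-13.7] cost 0.004 areas [(249, 266)]
sharp [1] [677.4  67.2] [-12.6] cost 0.022 areas [(328, 348)]
sharp [0, 1] [676.3  65. ] [-13.4] cost 0.238 areas [(249, 266), (328, 349)]
saucer [ 466.7 -191.6] inner [ 468.4 -188.5] cup rim [ 590.9 -321.4] handle [ 643.3 -341.2]
caps owg [499.5 363.7] [424.3 360.3] [432.8 280.2]
```

```bash
cat > plan.py <<'E'
import sys
from h import *
x,y,z,yaw=map(float,sys.argv[1:5])   # mm, deg of tool y in world
o=telemetry.get_obs();M=R.from_quat(o['tool_rot']).as_matrix();p=o['eef_pos']*1000
cur=np.degrees(np.arctan2(M[1,1],M[0,1]));d=(yaw-cur+90)%180-90
N=R.from_euler('z',d,degrees=True).as_matrix()@M
s=N.T@(np.array([x,y,z])-p)/300
print('t',round(o['clock'],2),'pos',p.round(1),'yaw',cur.round(1),'tilt',np.degrees(np.arccos(-M[2,2])).round(2),'w',round(o['grip_width']*1e3,1))
print('turn z total',round(-d/360,4),'(max .0198/row); shift after turn',s.round(4),'rows',round(np.linalg.norm(s)/.138,1))
E
python3 plan.py 591.5 -321.8 130 71
```

```text
t 0.4 pos [189.5 462.6 231.2] yaw 67.7 tilt 0.02 w 85.6
turn z total -0.0091 (max .0198/row); shift after turn [-2.1182 -2.0359  0.3378] rows 21.4
```

```bash
python3 -m inch '[[[0,0,-0.009],[0,0,0],-1],[[0,0,0],[-0.05,-0.05,0],-1],[[0,0,0],[-0.088,-0.085,0.01],-1],[[0,0,0],[-0.088,-0.085,0.01],-1],[[0,0,0],[-0.088,-0.085,0.01],-1],[[0,0,0],[-0.088,-0.085,0.01],-1],[[0,0,0],[-0.088,-0.085,0.01],-1],[[0,0,0],[-0.088,-0.085,0.01],-1],[[0,0,0],[-0.088,-0.085,0.01],-1],[[0,0,0],[-0.088,-0.085,0.01],-1]]'
python3 -m inch '[[[0,0,0],[-0.088,-0.085,0.01],-1],[[0,0,0],[-0.088,-0.085,0.01],-1],[[0,0,0],[-0.088,-0.085,0.01],-1],[[0,0,0],[-0.088,-0.085,0.01],-1],[[0,0,0],[-0.088,-0.085,0.01],-1],[[0,0,0],[-0.088,-0.085,0.01],-1],[[0,0,0],[-0.088,-0.085,0.01],-1],[[0,0,0],[-0.088,-0.085,0.01],-1],[[0,0,0],[-0.088,-0.085,0.01],-1],[[0,0,0],[-0.088,-0.085,0.01],-1]]'
python3 plan.py 591.5 -321.8 130 71
```

```text
clock: 1.23
eef_pos: [0.3324, 0.1803, 0.2075]
tool_rot: [0.165, 0.986, 0.0, 0.0]
ft_force: [0.8, 1.1, -0.1]
grip_width: 0.0855
grasp_force: 0.0
clock: 2.07
eef_pos: [0.4989, -0.1472, 0.1772]
tool_rot: [0.166, 0.986, 0.0, 0.0]
ft_force: [0.5, 0.1, 0.0]
grip_width: 0.0858
grasp_force: 0.0
t 2.07 pos [ 498.9 -147.2  177.2] yaw 70.9 tilt 0.02 w 85.8
turn z total -0.0002 (max .0198/row); shift after turn [-0.4814 -0.4498  0.1574] rows 4.9
```

```bash
python3 -m inch '[[[0,0,0],[-0.088,-0.085,0.03],-1],[[0,0,0],[-0.088,-0.085,0.03],-1],[[0,0,0],[-0.088,-0.085,0.03],-1],[[0,0,0],[-0.088,-0.085,0.03],-1],[[0,0,0],[-0.05,-0.04,0.02],-1],[[0,0,0],[0,0,0],-1],[[0,0,0],[0,0,0],-1],[[0,0,0],[0,0,0],-1]]'
python3 plan.py 591.5 -321.8 18 71
python3 - <<'E'
from h import *
t=vision.camera('top');s=vision.camera('side')
a=cv2.resize(t['img'][140:230,320:420,::-1],None,fx=4,fy=4,interpolation=2);b=cv2.resize(s['img'][200:290,330:430,::-1],None,fx=4,fy=4,interpolation=2)
cv2.imwrite('pics/c1.png',np.hstack([a,b]))
E
```

```text
clock: 2.73
eef_pos: [0.5747, -0.2919, 0.135]
tool_rot: [0.165, 0.986, 0.0, -0.001]
ft_force: [0.8, -0.9, 0.1]
grip_width: 0.0855
grasp_force: 0.0
t 2.73 pos [ 574.7 -291.9  135. ] yaw 71.0 tilt 0.07 w 85.5
turn z total -0.0001 (max .0198/row); shift after turn [-0.0859 -0.0763  0.39  ] rows 2.9
```

View pics/c1.png

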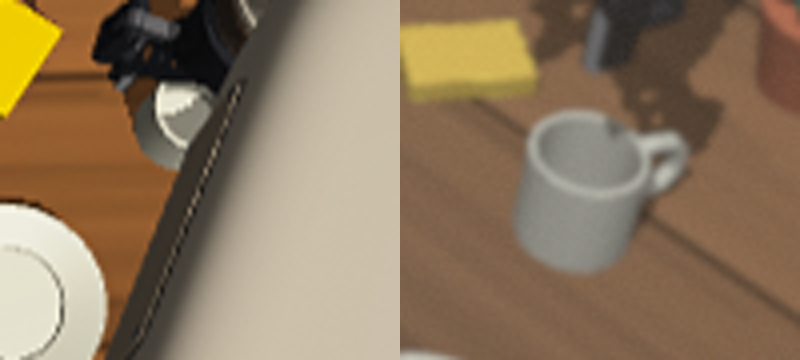

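The picture shows the fingers behind the cup, at (600,40) in the side half, and clear of it. The cup hasn't moved.

```bash
python3 -m inch '[[[0,0,0],[-0.086,-0.077,0],-1],[[0,0,0],[0,0,0],-1],[[0,0,0],[0,0,0.1],-1],[[0,0,0],[0,0,0],-1],[[0,0,0],[0,0,0],-1]]'
python3 plan.py 591.5 -321.8 20 71
```

```text
clock: 3.25
eef_pos: [0.5906, -0.321, 0.1042]
tool_rot: [0.165, 0.986, 0.001, -0.002]
ft_force: [-0.3, -0.5, -0.0]
grip_width: 0.0854
grasp_force: 0.0
t 3.25 pos [ 590.6 -321.   104.2] yaw 71.0 tilt 0.24 w 85.4
turn z total 0.0 (max .0198/row); shift after turn [-0.0049 -0.0016  0.2807] rows 2.0
```

```bash
python3 -m inch '[[[0,0,0],[-0.004,0,0.07],-1],[[0,0,0],[0,0,0.07],-1],[[0,0,0],[0,0,0.07],-1],[[0,0,0],[0,0,0.07],-1],[[0,0,0],[0,0,0],-1],[[0,0,0],[0,0,0],1],[[0,0,0],[0,0,0],1],[[0,0,0],[0,0,0],1],[[0,0,0],[0,0,0],1],[[0,0,0],[0,0,0],1]]'
python3 -m inch '[[[0,0,0],[0,0,0],1],[[0,0,0],[0,0,0],1],[[0,0,0],[0,0,0],1],[[0,0,0],[0,0,0],1]]'
python3 plan.py 591.5 -321.8 20 71
```

```text
clock: 4.08
eef_pos: [0.595, -0.3239, 0.0244]
tool_rot: [0.165, 0.986, -0.001, 0.003]
ft_force: [0.3, 0.3, 7.3]
grip_width: 0.0597
grasp_force: 66.1
clock: 4.42
eef_pos: [0.595, -0.3239, 0.0244]
tool_rot: [0.165, 0.986, -0.001, 0.003]
ft_force: [-0.1, 0.4, 7.4]
grip_width: 0.0595
grasp_force: 66.1
t 4.42 pos [ 595.  -323.9   24.4] yaw 71.0 tilt 0.3 w 59.5
turn z total -0.0001 (max .0198/row); shift after turn [0.0134 0.0027 0.0147] rows 0.1
```

Run:
```python
from h import *
print(telemetry.get_obs()['joint_pos'].round(3),telemetry.get_obs()['ft_torque'])
t=vision.camera('top');s=vision.camera('side')
a=cv2.resize(t['img'][140:230,320:420,::-1],None,fx=4,fy=4,interpolation=2);b=cv2.resize(s['img'][190:280,330:430,::-1],None,fx=4,fy=4,interpolation=2)
cv2.imwrite('pics/c2.png',np.hstack([a,b]))
```

```text
[-0.499  0.727  0.228  1.067  0.    -0.166] [0.12012695 0.06520696 0.004933  ]
```

View pics/c2.png

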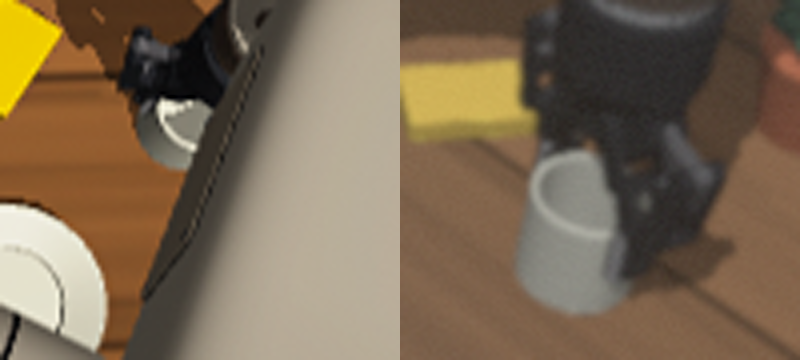

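The side half shows the pads closing on the handle side of the cup, with a finger at (625,270) and the rim centre near (588,190). I'll check how far off centre the grip is.

Run:
```python
from h import *
s=vision.camera('side')
g=lambda p:((proj(s,p)-[330,190])*4).round(0)
o=telemetry.get_obs();M=R.from_quat(o['tool_rot']).as_matrix();p=o['eef_pos']
for k in(0,.019,.06,.1,.13):
    print(k,g(p-M[:,2]*k), g(p-M[:,2]*k+M[:,1]*.03),g(p-M[:,2]*k-M[:,1]*.03))
print('cup rim',g([.5915,-.3218,.06]),'base',g([.5915,-.3218,0]),'hand',g([.5915+.067*.945,-.3218-.067*.326,.045]))
for r in[0,60,120,180,240,300]:
    a=np.radians(r);print(r,g([.5915+.031*np.cos(a),-.3218+.031*np.sin(a),.06]))
```

```text
0 [183. 239.] [152. 201.] [216. 278.]
0.019 [190. 214.] [158. 176.] [223. 254.]
0.06 [203. 158.] [170. 121.] [238. 198.]
0.1 [217. 101.] [183.  64.] [254. 140.]
0.13 [229.  55.] [193.  19.] [266.  94.]
cup rim [188. 193.] base [168. 271.] hand [290. 180.]
0 [224. 166.]
60 [165. 152.]
120 [128. 179.]
180 [150. 221.]
240 [212. 236.]
300 [249. 207.]
```

Centred to within about 4 mm, so the grip is good. I'll lift and check.

```bash
python3 -m inch '[[[0,0,0],[0,0,-0.03],1],[[0,0,0],[0,0,-0.06],1],[[0,0,0],[0,0,-0.06],1],[[0,0,0],[0,0,0],1],[[0,0,0],[0,0,0],1],[[0,0,0],[0,0,0],1]]'
python3 plan.py 467.8 -190.9 70 71
```

```text
clock: 5.07
eef_pos: [0.5926, -0.3228, 0.0656]
tool_rot: [0.165, 0.986, 0.0, -0.001]
ft_force: [-0.7, 0.3, -2.0]
grip_width: 0.0595
grasp_force: 65.3
t 5.07 pos [ 592.6 -322.8   65.6] yaw 71.0 tilt 0.06 w 59.5
turn z total -0.0001 (max .0198/row); shift after turn [ 0.5366  0.2802 -0.014 ] rows 4.4
```

```bash
python3 -m inch '[[[0,0,0],[0.04,0.02,-0.01],1],[[0,0,0],[0.08,0.044,0],1],[[0,0,0],[0.1,0.054,0],1],[[0,0,0],[0.1,0.054,0],1],[[0,0,0],[0.1,0.054,0],1],[[0,0,0],[0.07,0.036,0],1],[[0,0,0],[0.033,0.018,0],1],[[0,0,0],[0,0,0],1],[[0,0,0],[0,0,0],1],[[0,0,0],[0,0,0],1]]'
python3 plan.py 471.6 -192.2 29.4 71
python3 - <<'E'
from h import *
t=vision.camera('top');s=vision.camera('side')
a=cv2.resize(t['img'][170:250,280:360,::-1],None,fx=5,fy=5,interpolation=2);b=cv2.resize(s['img'][200:280,250:330,::-1],None,fx=5,fy=5,interpolation=2)
cv2.imwrite('pics/c3.png',np.hstack([a,b]))
o=telemetry.get_obs();M=R.from_quat(o['tool_rot']).as_matrix();p=o['eef_pos']
for d in(0,4,8):
    c=p+M[:,0]*d/1000;zb=p[2]-.0244
    for nm,cam,off in(('t',t,(280,170)),('s',s,(250,200))):
        pts=[c+[.031*np.cos(a),.031*np.sin(a),0] for a in np.radians(range(0,360,10))]
        q=np.array([(proj(cam,[x[0],x[1],zb+.06])-off)*5 for x in pts]);b=np.array([(proj(cam,[x[0],x[1],zb])-off)*5 for x in pts])
        print(d,nm,'rim bbox',q.min(0).round(),q.max(0).round(),'base max v',b.max(0).round())
E
```

```text
clock: 5.9
eef_pos: [0.4729, -0.193, 0.069]
tool_rot: [0.165, 0.986, -0.0, 0.0]
ft_force: [0.3, 0.4, -1.1]
grip_width: 0.0599
grasp_force: 65.3
t 5.9 pos [ 472.9 -193.    69. ] yaw 71.0 tilt 0.03 w 59.9
turn z total -0.0001 (max .0198/row); shift after turn [0.0049 0.0011 0.132 ] rows 1.0
0 t rim bbox [177. 133.] [298. 253.] base max v [276. 267.]
0 s rim bbox [145.  29.] [295. 130.] base max v [285. 233.]
4 t rim bbox [175. 141.] [296. 261.] base max v [274. 274.]
4 s rim bbox [136.  31.] [286. 132.] base max v [277. 236.]
8 t rim bbox [172. 148.] [294. 268.] base max v [272. 281.]
8 s rim bbox [127.  33.] [278. 135.] base max v [268. 238.]
```

View pics/c3.png

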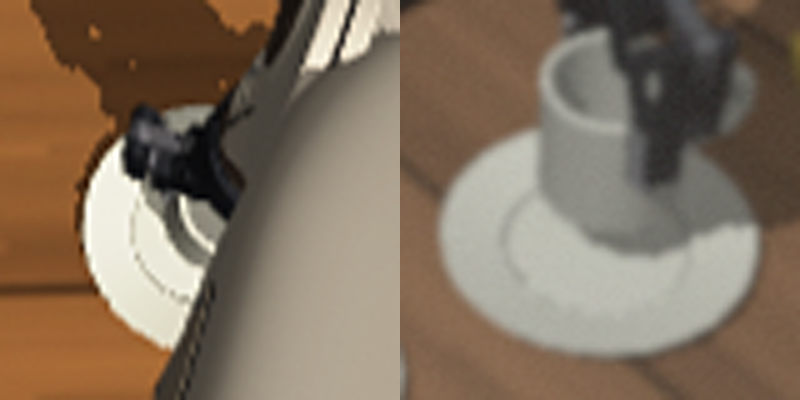

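The cup hangs level over the saucer, with its rim's left edge at (540,85) in the side half. That fits the 4 mm offset, so I'll lower it.

```bash
python3 -m inch '[[[0,0,0],[0.005,0.001,0.03],1],[[0,0,0],[0,0,0.04],1],[[0,0,0],[0,0,0.03],1],[[0,0,0],[0,0,0.015],1],[[0,0,0],[0,0,0.007],1],[[0,0,0],[0,0,0.005],1],[[0,0,0],[0,0,0],1],[[0,0,0],[0,0,0],1]]'
python3 plan.py 471.6 -192.2 29.4 71
```

```text
clock: 6.67
eef_pos: [0.4712, -0.1918, 0.0315]
tool_rot: [0.165, 0.986, -0.0, 0.0]
ft_force: [-0.0, 0.0, -2.3]
grip_width: 0.0593
grasp_force: 65.3
t 6.67 pos [ 471.2 -191.8   31.5] yaw 71.0 tilt 0.04 w 59.3
turn z total -0.0001 (max .0198/row); shift after turn [-0.0015 -0.0008  0.0069] rows 0.1
```

```bash
python3 -m inch '[[[0,0,0],[0,0,0.004],1],[[0,0,0],[0,0,0.003],1],[[0,0,0],[0,0,0],1],[[0,0,0],[0,0,0],1]]'
python3 -m inch '[[[0,0,0],[0,0,0.003],1],[[0,0,0],[0,0,0],1],[[0,0,0],[0,0,0],1]]'
```

```text
clock: 7.0
eef_pos: [0.4712, -0.1918, 0.0294]
tool_rot: [0.165, 0.986, -0.0, 0.0]
ft_force: [-0.3, 0.4, -0.6]
grip_width: 0.0596
grasp_force: 65.4
clock: 7.25
eef_pos: [0.4712, -0.1918, 0.0294]
tool_rot: [0.165, 0.986, -0.0, 0.001]
ft_force: [-1.9, 0.9, 5.8]
grip_width: 0.0599
grasp_force: 66.2
```

```bash
python3 -m inch '[[[0,0,0],[0,0,-0.003],1],[[0,0,0],[0,0,0],-1],[[0,0,0],[0,0,0],-1],[[0,0,0],[0,0,0],-1],[[0,0,0],[0,0,0],-1],[[0,0,0],[0,0,0],-1],[[0,0,0],[0,0,-0.05],-1],[[0,0,0],[0,0,-0.1],-1],[[0,0,0],[0,0,-0.1],-1],[[0,0,0],[0,0,0],-1]]'
python3 plan.py 647.6 -198.8 100 53.6
```

```text
clock: 8.08
eef_pos: [0.4747, -0.1932, 0.1096]
tool_rot: [0.165, 0.986, -0.001, 0.005]
ft_force: [1.5, -1.0, 0.5]
grip_width: 0.0852
grasp_force: 0.0
t 8.08 pos [ 474.7 -193.2  109.6] yaw 71.0 tilt 0.58 w 85.2
turn z total 0.0482 (max .0198/row); shift after turn [-0.4747  0.3271  0.0368] rows 4.2
```

```bash
python3 -m inch '[[[0,0,0.016],[0,0,0],-1],[[0,0,0.016],[0,0,0],-1],[[0,0,0.016],[0,0,0],-1],[[0,0,0],[-0.09,0.062,0],-1],[[0,0,0],[-0.1,0.069,0],-1],[[0,0,0],[-0.1,0.069,0],-1],[[0,0,0],[-0.1,0.069,0],-1],[[0,0,0],[-0.08,0.055,0.03],-1],[[0,0,0],[0,0,0],-1],[[0,0,0],[0,0,0],-1]]'
python3 plan.py 647.6 -198.8 30 53.6
python3 - <<'E'
from h import *
t=vision.camera('top');s=vision.camera('side')
a=cv2.resize(t['img'][170:250,280:360,::-1],None,fx=5,fy=5,interpolation=2);b=cv2.resize(s['img'][190:290,240:340,::-1],None,fx=4,fy=4,interpolation=2)
cv2.imwrite('pics/c4.png',np.hstack([a,b]))
E
```

```text
clock: 8.92
eef_pos: [0.642, -0.1962, 0.0921]
tool_rot: [0.311, 0.95, -0.0, -0.002]
ft_force: [-1.1, -1.0, -0.2]
grip_width: 0.0854
grasp_force: 0.0
t 8.92 pos [ 642.  -196.2   92.1] yaw 53.7 tilt 0.22 w 85.4
turn z total 0.0004 (max .0198/row); shift after turn [-0.0208  0.0045  0.207 ] rows 1.5
```

View pics/c4.png

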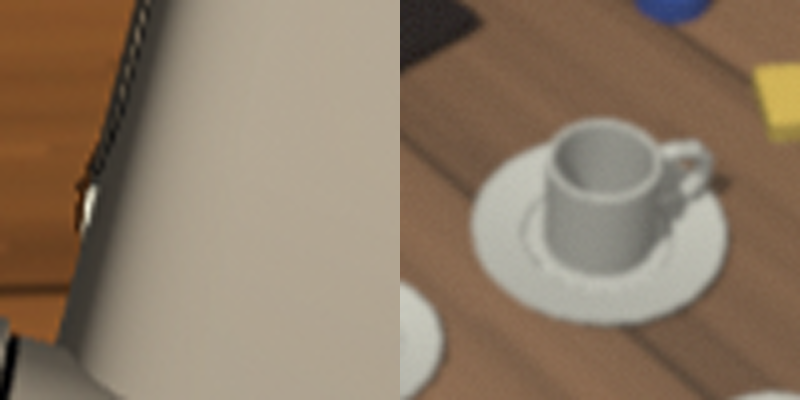

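The cup stands upright on the saucer, its base centred near (600,245) in the side half against a ring centre near (599,240). I'll go on to the pad.

```bash
python3 -m inch '[[[0,0,0],[-0.015,0.003,0],-1],[[0,0,0],[0,0,0.06],-1],[[0,0,0],[0,0,0.08],-1],[[0,0,0],[0,0,0],-1],[[0,0,0],[0,0,0],-1],[[0,0,0],[0,0,0],-1]]'
python3 plan.py 647.6 -198.8 1.5 53.6
python3 - <<'E'
from h import *
s=vision.camera('side')
for dx,dy in((0,0),(5,0),(0,5),(-5,0)):
    b=np.array([(proj(s,[.4678+dx/1000+.031*np.cos(a),-.1909+dy/1000+.031*np.sin(a),.005])-(240,190))*4 for a in np.radians(range(0,360,5))])
    r=np.array([(proj(s,[.4678+dx/1000+.031*np.cos(a),-.1909+dy/1000+.031*np.sin(a),.065])-(240,190))*4 for a in np.radians(range(0,360,5))])
    print(dx,dy,'base',b.min(0).round(),b.max(0).round(),'rim',r.min(0).round(),r.max(0).round())
E
```

```text
clock: 9.52
eef_pos: [0.6464, -0.1992, 0.0547]
tool_rot: [0.312, 0.95, 0.0, 0.001]
ft_force: [-0.5, -0.5, 0.2]
grip_width: 0.0853
grasp_force: 0.0
t 9.52 pos [ 646.4 -199.2   54.7] yaw 53.7 tilt 0.09 w 85.3
turn z total 0.0002 (max .0198/row); shift after turn [-0.0022  0.0033  0.1775] rows 1.3
0 0 base [141. 197.] [254. 280.] rim [144. 120.] [261. 202.]
5 0 base [148. 193.] [260. 275.] rim [151. 115.] [267. 197.]
0 5 base [135. 192.] [247. 274.] rim [137. 115.] [254. 196.]
-5 0 base [135. 201.] [247. 284.] rim [137. 124.] [254. 206.]
```

The cup is centred within about 2 mm. Next, down to the pad and grip.

```bash
python3 -m inch '[[[0,0,0],[-0.002,0.003,0.05],-1],[[0,0,0],[0,0,0.06],-1],[[0,0,0],[0,0,0.04],-1],[[0,0,0],[0,0,0.02],-1],[[0,0,0],[0,0,0],-1],[[0,0,0],[0,0,0],-1]]'
python3 -m inch '[[[0,0,0],[0,0,0],1],[[0,0,0],[0,0,0],1],[[0,0,0],[0,0,0],1],[[0,0,0],[0,0,0],1],[[0,0,0],[0,0,0],1],[[0,0,0],[0,0,0],1],[[0,0,0],[0,0,0],1],[[0,0,0],[0,0,0],1]]'
python3 plan.py 647.6 -198.8 1.5 53.6
```

```text
clock: 10.07
eef_pos: [0.6474, -0.1985, 0.0025]
tool_rot: [0.312, 0.95, -0.0, 0.0]
ft_force: [0.7, -0.5, -0.6]
grip_width: 0.0851
grasp_force: 0.0
clock: 10.73
eef_pos: [0.6483, -0.1988, 0.0036]
tool_rot: [0.312, 0.95, 0.0, 0.001]
ft_force: [-0.4, 0.5, 5.7]
grip_width: 0.049
grasp_force: 63.5
t 10.73 pos [ 648.3 -198.8    3.6] yaw 53.7 tilt 0.16 w 49.0
turn z total 0.0002 (max .0198/row); shift after turn [ 0.0019 -0.0015  0.007 ] rows 0.1
```

```bash
python3 -m inch '[[[0,0,0],[0,0,-0.03],1],[[0,0,0],[0,0,-0.08],1],[[0,0,0],[0,0,-0.08],1],[[0,0,-0.0173],[0,0,-0.03],1],[[0,0,-0.0173],[0,0,0],1],[[0,0,-0.0173],[0,0,0],1],[[0,0,-0.0173],[0,0,0],1],[[0,0,-0.0173],[0,0,0],1],[[0,0,-0.0173],[0,0,0],1],[[0,0,0],[0,0,0],1]]'
python3 plan.py 463 41 50 91
```

```text
clock: 11.57
eef_pos: [0.6467, -0.1983, 0.0679]
tool_rot: [-0.01, 1.0, 0.0, -0.001]
ft_force: [-0.5, -0.4, -0.7]
grip_width: 0.0486
grasp_force: 62.9
t 11.57 pos [ 646.7 -198.3   67.9] yaw 91.2 tilt 0.07 w 48.6
turn z total 0.0004 (max .0198/row); shift after turn [0.5984 0.8081 0.0606] rows 7.3
```

```bash
python3 -m inch '[[[0,0,0],[0.04,0.055,0],1],[[0,0,0],[0.07,0.095,0],1],[[0,0,0],[0.07,0.095,0],1],[[0,0,0],[0.07,0.095,0],1],[[0,0,0],[0.07,0.095,0],1],[[0,0,0],[0.07,0.095,0],1],[[0,0,0],[0.07,0.095,0],1],[[0,0,0],[0.07,0.095,0],1],[[0,0,0],[0.045,0.06,0],1],[[0,0,0],[0.02,0.025,0],1]]'
python3 -m inch '[[[0,0,0],[0,0,0.03],1],[[0,0,0],[0,0,0.03],1],[[0,0,0],[0,0,0],1],[[0,0,0],[0,0,0],1]]'
python3 plan.py 463 41 19.6 91
python3 - <<'E'
from h import *
t=vision.camera('top');s=vision.camera('side')
a=cv2.resize(t['img'][180:260,205:285,::-1],None,fx=5,fy=5,interpolation=2);b=cv2.resize(s['img'][150:250,180:280,::-1],None,fx=4,fy=4,interpolation=2)
cv2.imwrite('pics/c5.png',np.hstack([a,b]))
E
```

```text
clock: 12.4
eef_pos: [0.4614, 0.0418, 0.0681]
tool_rot: [-0.009, 1.0, 0.0, -0.001]
ft_force: [-0.3, 0.2, -0.7]
grip_width: 0.0491
grasp_force: 62.9
clock: 12.73
eef_pos: [0.4644, 0.0388, 0.0491]
tool_rot: [-0.008, 1.0, -0.0, -0.001]
ft_force: [-0.9, -0.1, -0.4]
grip_width: 0.049
grasp_force: 62.9
t 12.73 pos [464.4  38.8  49.1] yaw 90.9 tilt 0.1 w 49.0
turn z total -0.0002 (max .0198/row); shift after turn [0.0044 0.0075 0.0983] rows 0.7
```

View pics/c5.png

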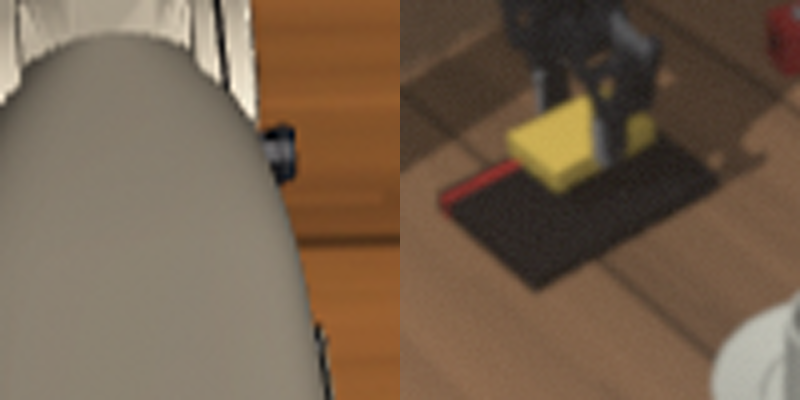

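The side half shows the pad held level over the notebook, aligned with it. I'll lower it.

```bash
python3 -m inch '[[[0,0,0],[0.002,0.0075,0.04],1],[[0,0,0],[0,0,0.03],1],[[0,0,0],[0,0,0.01],1],[[0,0,0],[0,0,0],1],[[0,0,0],[0,0,0],1],[[0,0,0],[0,0,0],1]]'
python3 plan.py 463.7 41.2 19.6 91
```

```text
clock: 13.33
eef_pos: [0.464, 0.0419, 0.0264]
tool_rot: [-0.009, 1.0, -0.0, 0.0]
ft_force: [-0.1, 0.2, -0.6]
grip_width: 0.049
grasp_force: 62.9
t 13.33 pos [464.   41.9  26.4] yaw 91.0 tilt 0.02 w 49.0
turn z total 0.0001 (max .0198/row); shift after turn [ 0.0012 -0.0022  0.0225] rows 0.2
```

```bash
python3 -m inch '[[[0,0,0],[0.001,-0.002,0.008],1],[[0,0,0],[0,0,0.006],1],[[0,0,0],[0,0,0.004],1],[[0,0,0],[0,0,0],1],[[0,0,0],[0,0,0],1]]'
python3 -m inch '[[[0,0,0],[0,0,0.004],1],[[0,0,0],[0,0,0],1],[[0,0,0],[0,0,0],1]]'
python3 plan.py 463.7 41.2 19.6 91
```

```text
clock: 13.75
eef_pos: [0.4633, 0.0414, 0.0207]
tool_rot: [-0.009, 1.0, -0.0, -0.0]
ft_force: [0.5, -0.3, -1.2]
grip_width: 0.0493
grasp_force: 62.9
clock: 14.0
eef_pos: [0.4635, 0.0414, 0.0196]
tool_rot: [-0.009, 1.0, 0.0, 0.0]
ft_force: [-0.2, -0.4, -0.2]
grip_width: 0.0488
grasp_force: 62.9
t 14.0 pos [463.5  41.4  19.6] yaw 91.1 tilt 0.01 w 48.8
turn z total 0.0001 (max .0198/row); shift after turn [-0.0005 -0.0007 -0.0001] rows 0.0
```

```bash
python3 -m inch '[[[0,0,0],[0,0,0.001],1],[[0,0,0],[0,0,0],-1],[[0,0,0],[0,0,0],-1],[[0,0,0],[0,0,0],-1],[[0,0,0],[0,0,0],-1],[[0,0,0],[0,0,0],-1],[[0,0,0],[0,0,0],-1],[[0,0,0],[0,0,-0.06],-1],[[0,0,0],[0,0,-0.12],-1],[[0,0,0],[0,0,-0.06],-1]]'
python3 plan.py 653.5 -66 85 91
```

```text
clock: 14.83
eef_pos: [0.4642, 0.0415, 0.0935]
tool_rot: [-0.009, 1.0, 0.0, 0.001]
ft_force: [0.3, 0.2, 0.1]
grip_width: 0.0853
grasp_force: 0.0
t 14.83 pos [464.2  41.5  93.5] yaw 91.1 tilt 0.1 w 85.3
turn z total 0.0001 (max .0198/row); shift after turn [-0.6246 -0.3691  0.0293] rows 5.3
```

```bash
python3 -m inch '[[[0,0,0],[-0.05,-0.03,0],-1],[[0,0,0],[-0.1,-0.06,0],-1],[[0,0,0],[-0.115,-0.068,0],-1],[[0,0,0],[-0.115,-0.068,0],-1],[[0,0,0],[-0.115,-0.068,0],-1],[[0,0,0],[-0.08,-0.047,0],-1],[[0,0,0],[-0.05,-0.028,0.02],-1],[[0,0,0],[0,0,0.02],-1],[[0,0,0],[0,0,0],-1],[[0,0,0],[0,0,0],-1]]'
python3 plan.py 653.5 -66 4 91
python3 - <<'E'
from h import *
t=vision.camera('top');s=vision.camera('side')
a=cv2.resize(t['img'][180:260,205:285,::-1],None,fx=5,fy=5,interpolation=2);b=cv2.resize(s['img'][150:230,175:255,::-1],None,fx=5,fy=5,interpolation=2)
c=np.zeros((200,800,3),np.uint8);c[:,:400]=cv2.resize(s['img'][150:210,255:375,::-1],(400,200));c[:,400:]=cv2.resize(t['img'][110:200,220:400,::-1],(400,200))
cv2.imwrite('pics/c6.png',np.vstack([np.hstack([a,b]),c]))
E
```

```text
clock: 15.67
eef_pos: [0.651, -0.0653, 0.0779]
tool_rot: [-0.009, 1.0, 0.0, -0.002]
ft_force: [-0.5, -0.7, 0.1]
grip_width: 0.0853
grasp_force: 0.0
t 15.67 pos [651.  -65.3  77.9] yaw 91.1 tilt 0.22 w 85.3
turn z total 0.0002 (max .0198/row); shift after turn [-0.0091 -0.0026  0.2463] rows 1.8
```

View pics/c6.png

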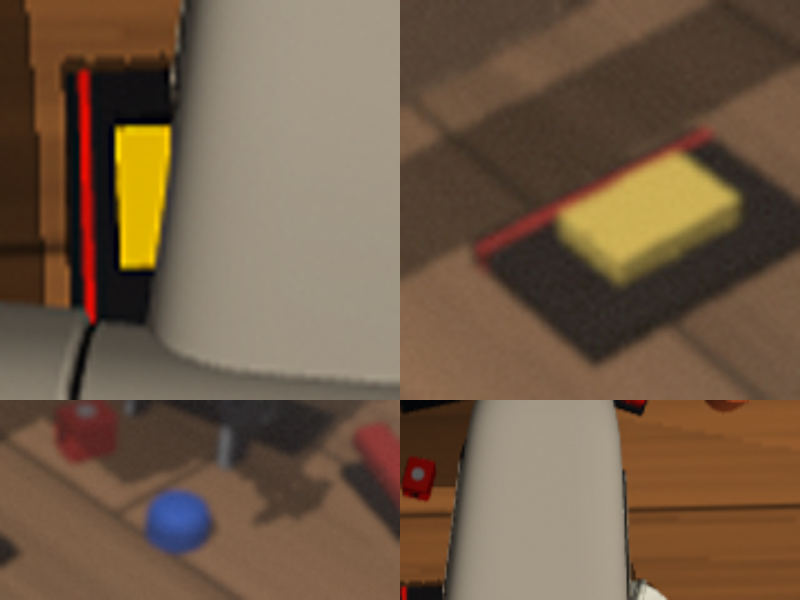

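The pad lies square on the notebook: its left edge runs (114,125)–(120,269) in the top part, and the band's edge (80,70)–(93,322) is parallel. The paperweight is under the open fingers.

```bash
python3 -m inch '[[[0,0,0],[-0.006,-0.002,0.06],-1],[[0,0,0],[0,0,0.08],-1],[[0,0,0],[0,0,0.06],-1],[[0,0,0],[0,0,0.035],-1],[[0,0,0],[0,0,0],-1],[[0,0,0],[0,0,0],-1],[[0,0,0],[0,0,0],-1]]'
python3 plan.py 653.5 -66 4 91
python3 - <<'E'
from h import *
t=vision.camera('top')
f=lambda u,v,z:(at(t,205+u/5-.4,180+v/5-.4,z)*1000).round(1)
print('pad left far/near',f(114,124,.031),f(120,270,.031),'nb',f(66,66,.016),f(79,322,.016),'bands',f(80,70,.016),f(93,322,.016))
E
```

```text
clock: 16.35
eef_pos: [0.6557, -0.0663, 0.0104]
tool_rot: [-0.009, 1.0, -0.0, 0.001]
ft_force: [0.8, 0.3, 0.7]
grip_width: 0.0852
grasp_force: 0.0
t 16.35 pos [655.7 -66.3  10.4] yaw 91.1 tilt 0.14 w 85.2
turn z total 0.0002 (max .0198/row); shift after turn [0.0073 0.0011 0.0213] rows 0.2
pad left far/near [502.7  67.1] [422.4  64.9] nb [538.8  94.5] [396.   88.6] bands [536.3  86.7] [395.8  81. ]
```

```bash
python3 -m inch '[[[0,0,0],[0.006,0.001,0.018],-1],[[0,0,0],[0,0,0],-1],[[0,0,0],[0,0,0],1],[[0,0,0],[0,0,0],1],[[0,0,0],[0,0,0],1],[[0,0,0],[0,0,0],1],[[0,0,0],[0,0,0],1],[[0,0,0],[0,0,0],1],[[0,0,0],[0,0,0],1],[[0,0,0],[0,0,0],1]]'
python3 plan.py 653.5 -66 80 91
```

```text
clock: 17.23
eef_pos: [0.6535, -0.0663, 0.0041]
tool_rot: [-0.009, 1.0, -0.0, 0.001]
ft_force: [-0.2, -0.8, 5.6]
grip_width: 0.0474
grasp_force: 62.4
t 17.23 pos [653.5 -66.3   4.1] yaw 91.0 tilt 0.08 w 47.4
turn z total 0.0001 (max .0198/row); shift after turn [-0.0004  0.0009 -0.2531] rows 1.8
```

```bash
python3 -m inch '[[[0,0,0],[0,0,-0.03],1],[[0,0,0],[0,0,-0.08],1],[[0,0,0],[0,0,-0.1],1],[[0,0,0],[0,0,-0.06],1],[[0,0,0],[0.05,0.028,0],1],[[0,0,0],[0,0,0],1],[[0,0,0],[0,0,0],1]]'
python3 plan.py 463 40.9 60 91
```

```text
clock: 17.82
eef_pos: [0.6366, -0.0577, 0.0838]
tool_rot: [-0.009, 1.0, 0.0, -0.001]
ft_force: [-0.1, 0.6, -1.9]
grip_width: 0.0477
grasp_force: 62.2
t 17.82 pos [636.6 -57.7  83.8] yaw 91.1 tilt 0.12 w 47.7
turn z total 0.0002 (max .0198/row); shift after turn [0.5728 0.3386 0.0807] rows 4.9
```

```bash
python3 -m inch '[[[0,0,0],[0.05,0.03,0],1],[[0,0,0],[0.1,0.059,0],1],[[0,0,0],[0.11,0.065,0],1],[[0,0,0],[0.11,0.065,0],1],[[0,0,0],[0.1,0.059,0],1],[[0,0,0],[0.07,0.041,0],1],[[0,0,0],[0.03,0.017,0.03],1],[[0,0,0],[0,0,0.04],1],[[0,0,0],[0,0,0],1],[[0,0,0],[0,0,0],1]]'
python3 plan.py 463 40.9 35.1 91
```

```text
clock: 18.65
eef_pos: [0.4643, 0.0395, 0.0624]
tool_rot: [-0.009, 1.0, -0.0, -0.001]
ft_force: [-0.2, -0.2, -1.0]
grip_width: 0.0475
grasp_force: 62.3
t 18.65 pos [464.3  39.5  62.4] yaw 91.1 tilt 0.15 w 47.5
turn z total 0.0002 (max .0198/row); shift after turn [0.0041 0.0048 0.0911] rows 0.7
```

```bash
python3 -m inch '[[[0,0,0],[0.002,0.003,0.03],1],[[0,0,0],[0,0,0.03],1],[[0,0,0],[0,0,0.01],1],[[0,0,0],[0,0,0],1],[[0,0,0],[0,0,0],1],[[0,0,0],[0,0,0],1]]'
python3 plan.py 463 40.9 35.1 91
```

```text
clock: 19.15
eef_pos: [0.4646, 0.0404, 0.0424]
tool_rot: [-0.009, 1.0, -0.0, 0.0]
ft_force: [-0.7, 0.1, -2.3]
grip_width: 0.0476
grasp_force: 62.3
t 19.15 pos [464.6  40.4  42.4] yaw 91.0 tilt 0.01 w 47.6
turn z total 0.0001 (max .0198/row); shift after turn [0.0053 0.0018 0.0243] rows 0.2
```

```bash
python3 -m inch '[[[0,0,0],[0.005,0.002,0.01],1],[[0,0,0],[0,0,0.006],1],[[0,0,0],[0,0,0.004],1],[[0,0,0],[0,0,0],1],[[0,0,0],[0,0,0],1]]'
python3 -m inch '[[[0,0,0],[0,0,0.004],1],[[0,0,0],[0,0,0],1],[[0,0,0],[0,0,0],1]]'
python3 plan.py 463 40.9 35.1 91
```

```text
clock: 19.57
eef_pos: [0.4627, 0.0411, 0.0363]
tool_rot: [-0.009, 1.0, -0.0, -0.0]
ft_force: [-0.1, -0.6, -1.8]
grip_width: 0.0472
grasp_force: 62.3
clock: 19.82
eef_pos: [0.4629, 0.0411, 0.0351]
tool_rot: [-0.009, 1.0, -0.0, 0.0]
ft_force: [-1.1, 0.6, -1.7]
grip_width: 0.0471
grasp_force: 62.3
t 19.82 pos [462.9  41.1  35.1] yaw 91.1 tilt 0.0 w 47.1
turn z total 0.0001 (max .0198/row); shift after turn [-0.0005 -0.0006  0.    ] rows 0.0
```

```bash
python3 -m inch '[[[0,0,0],[0,0,0.002],1],[[0,0,0],[0,0,0],1],[[0,0,0],[0,0,0],1]]'
python3 -m inch '[[[0,0,0],[0,0,0.002],1],[[0,0,0],[0,0,0],1],[[0,0,0],[0,0,0],1]]'
```

```text
clock: 20.07
eef_pos: [0.4629, 0.0411, 0.035]
tool_rot: [-0.009, 1.0, 0.0, 0.0]
ft_force: [-1.9, -0.9, 4.3]
grip_width: 0.0475
grasp_force: 62.8
clock: 20.32
eef_pos: [0.4629, 0.0411, 0.035]
tool_rot: [-0.009, 1.0, 0.0, 0.0]
ft_force: [-3.4, -0.2, 9.4]
grip_width: 0.0472
grasp_force: 63.5
```

Contact. I'll relieve the push, open and rise, then head to the bottle.

```bash
python3 -m inch '[[[0,0,0],[0,0,-0.003],1],[[0,0,0],[0,0,0],-1],[[0,0,0],[0,0,0],-1],[[0,0,0],[0,0,0],-1],[[0,0,0],[0,0,0],-1],[[0,0,0],[0,0,0],-1],[[0,0,0],[0,0,-0.06],-1],[[0,0,0],[0,0,-0.12],-1],[[0,0,0],[0,0,-0.12],-1],[[0,0,0],[0,0,-0.12],-1]]'
python3 -m inch '[[[0,0,-0.012],[0,0,-0.1],-1],[[0,0,0],[0,0,-0.08],-1],[[0,0,0],[0,0,0],-1],[[0,0,0],[0,0,0],-1]]'
python3 plan.py 497.5 359.5 200 95.4
```

```text
clock: 21.15
eef_pos: [0.4621, 0.041, 0.1618]
tool_rot: [-0.009, 1.0, -0.0, -0.001]
ft_force: [0.9, 0.9, -0.0]
grip_width: 0.0853
grasp_force: 0.0
clock: 21.48
eef_pos: [0.464, 0.0412, 0.2163]
tool_rot: [-0.047, 0.999, 0.0, 0.002]
ft_force: [0.4, -0.4, 0.7]
grip_width: 0.086
grasp_force: 0.0
t 21.48 pos [464.   41.2 216.3] yaw 95.4 tilt 0.23 w 86.0
turn z total -0.0001 (max .0198/row); shift after turn [-0.2109  1.0458  0.0551] rows 7.7
```

```bash
python3 -m inch '[[[0,0,0],[-0.01,0.05,0],-1],[[0,0,0],[-0.024,0.12,0],-1],[[0,0,0],[-0.026,0.13,0],-1],[[0,0,0],[-0.026,0.13,0],-1],[[0,0,0],[-0.026,0.13,0],-1],[[0,0,0],[-0.026,0.13,0],-1],[[0,0,0],[-0.026,0.13,0],-1],[[0,0,0],[-0.024,0.12,0],-1],[[0,0,0],[-0.02,0.09,0],-1],[[0,0,0],[0,0,0],-1]]'
python3 -m inch '[[[0,0,0],[0,0.015,0],-1],[[0,0,0],[0,0,0],-1],[[0,0,0],[0,0,0],-1]]'
python3 plan.py 497.5 359.5 107 95.4
python3 - <<'E'
from h import *
t=vision.camera('top');s=vision.camera('side')
a=cv2.resize(t['img'][185:265,205:285,::-1],None,fx=5,fy=5,interpolation=2);b=cv2.resize(s['img'][80:180,110:210,::-1],None,fx=4,fy=4,interpolation=2)
c=np.zeros((200,800,3),np.uint8);c[:,:400]=cv2.resize(s['img'][150:210,175:295,::-1],(400,200));c[:,400:]=cv2.resize(t['img'][180:260,260:420,::-1],(400,200))
cv2.imwrite('pics/c7.png',np.vstack([np.hstack([a,b]),c]))
E
```

```text
clock: 22.32
eef_pos: [0.4949, 0.3594, 0.2113]
tool_rot: [-0.05, 0.999, -0.0, -0.002]
ft_force: [0.3, -0.5, -0.2]
grip_width: 0.0857
grasp_force: 0.0
clock: 22.57
eef_pos: [0.4952, 0.3579, 0.2138]
tool_rot: [-0.046, 0.999, -0.001, -0.001]
ft_force: [-0.1, -0.7, 0.2]
grip_width: 0.0856
grasp_force: 0.0
t 22.57 pos [495.2 357.9 213.8] yaw 95.3 tilt 0.13 w 85.6
turn z total -0.0002 (max .0198/row); shift after turn [-0.0088  0.005   0.3561] rows 2.6
```

View pics/c7.png

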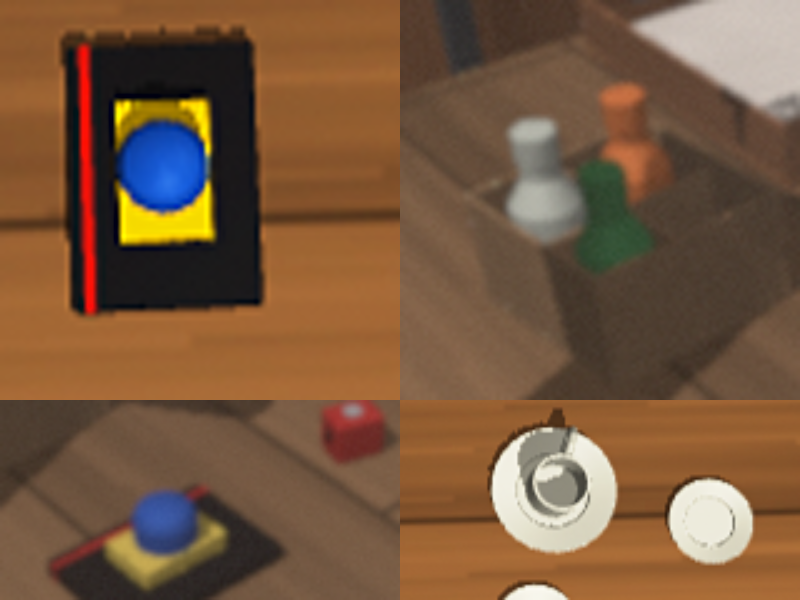

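The top view is clear. The paperweight at (163,166) sits within the pad, whose corners are (113,98), (211,98), (215,243) and (120,244). The cup rim is centred at (559,485) and the saucer at (554,489). Nothing else has been disturbed. I'll check the numbers.

Run:
```python
from h import *
t=vision.camera('top');s=vision.camera('side')
f=lambda u,v,z:at(t,205+u/5-.4,185+v/5-.4,z)*1000
P=[f(*q,.031) for q in[(113,98),(211,98),(215,243),(120,244)]];print('pad',np.mean(P,0).round(1),np.round(P,1).tolist())
L=[f(66,42,.016),f(252,40,0),f(262,304,0),f(73,312,.008)];print('nb',np.mean(L,0).round(1),np.round(L,1).tolist())
print('pw top view',f(163,166,.031+.015).round(1))
g=lambda u,v,z:(at(t,260+u/2.5-.3,180+v/2.5-.3,z)*1000).round(1)
print('cup',g(159,85,.065),'saucer',g(153.5,88.5,.014))
print('cap side',(at(s,110+224/4-.4,80+92/4-.4,.139)*1000).round(1))
# saucer/cup precise crop by threshold
m=(t['img'][180:245,295:350].min(2)>150).astype(np.uint8);n,l,st,_=cv2.connectedComponentsWithStats(m);k=1+np.argmax(st[1:,4]);x,y,w,h,_=st[k]
print('saucer bbox',g((295+x+(w-1)/2-260+.3)*2.5,(180+y+(h-1)/2-180+.3)*2.5,.014),w,h)
```

```text
pad [462.6  39.9] [[503.3, 67.7], [501.9, 13.9], [422.2, 13.4], [423.0, 64.9]]
nb [464.3  41.6] [[538.2, 94.6], [539.9, -9.5], [390.7, -11.4], [388.4, 92.7]]
pw top view [462.9  40.2]
cup [ 465.7 -188.6] saucer [ 469. -191.]
cap side [499.6 364.5]
saucer bbox [ 465.1 -190.5] 49 48
```

```bash
python3 -m inch '[[[0,0,0],[-0.009,0.008,0.06],-1],[[0,0,0],[0,0,0.09],-1],[[0,0,0],[0,0,0.09],-1],[[0,0,0],[0,0,0.06],-1],[[0,0,0],[0,0,0.03],-1],[[0,0,0],[0,0,0],-1],[[0,0,0],[0,0,0],-1],[[0,0,0],[0,0,0],-1]]'
python3 plan.py 497.8 360.5 107 95.4
```

```text
clock: 23.43
eef_pos: [0.4992, 0.3622, 0.1176]
tool_rot: [-0.047, 0.999, 0.001, 0.001]
ft_force: [0.5, -0.6, 1.1]
grip_width: 0.0857
grasp_force: 0.0
t 23.43 pos [499.2 362.2 117.6] yaw 95.3 tilt 0.18 w 85.7
turn z total -0.0001 (max .0198/row); shift after turn [ 0.0051 -0.0052  0.0355] rows 0.3
```

```bash
python3 -m inch '[[[0,0,0],[0.002,-0.003,0.025],-1],[[0,0,0],[0,0,0],-1],[[0,0,0],[0,0,0],1],[[0,0,0],[0,0,0],1],[[0,0,0],[0,0,0],1],[[0,0,0],[0,0,0],1],[[0,0,0],[0,0,0],1],[[0,0,0],[0,0,0],1],[[0,0,0],[0,0,0],1],[[0,0,0],[0,0,0],1]]'
python3 -m inch '[[[0,0,0],[0,0,0],1],[[0,0,0],[0,0,0],1]]'
python3 plan.py 497.8 360.5 230 95.4
```

```text
clock: 24.27
eef_pos: [0.4979, 0.3608, 0.1088]
tool_rot: [-0.047, 0.999, 0.0, 0.0]
ft_force: [1.3, 0.2, 2.7]
grip_width: 0.0304
grasp_force: 59.5
clock: 24.43
eef_pos: [0.4979, 0.3608, 0.1087]
tool_rot: [-0.047, 0.999, 0.0, 0.0]
ft_force: [0.6, -1.2, 3.1]
grip_width: 0.0302
grasp_force: 59.5
t 24.43 pos [497.9 360.8 108.7] yaw 95.4 tilt 0.05 w 30.2
turn z total -0.0001 (max .0198/row); shift after turn [ 0.     -0.001  -0.4042] rows 2.9
```

```bash
python3 -m inch '[[[0,0,0],[0,0,-0.02],1],[[0,0,0],[0,0,-0.05],1],[[0,0,0],[0,0,-0.06],1],[[0,0,0],[0,0,-0.06],1],[[0,0,0],[0,0,-0.06],1],[[0,0,0],[0,0,-0.06],1],[[0,0,0],[0,0,-0.06],1],[[0,0,0],[0,0,-0.03],1],[[0,0,0],[0,0,0],1],[[0,0,0],[0,0,0],1]]'
python3 plan.py 465.5 -74.8 230 95.4
```

```text
clock: 25.27
eef_pos: [0.4974, 0.3607, 0.2277]
tool_rot: [-0.047, 0.999, -0.0, -0.0]
ft_force: [0.1, -0.0, -3.5]
grip_width: 0.0303
grasp_force: 59.5
t 25.27 pos [497.4 360.7 227.7] yaw 95.4 tilt 0.03 w 30.3
turn z total -0.0001 (max .0198/row); shift after turn [ 0.2424 -1.4353 -0.0071] rows 10.5
```

Lifted clean, with 3.5 N of weight (about 0.3 kg). Now I'll carry it over, with gentle acceleration.

```bash
python3 -m inch '[[[0,0,0],[0.005,-0.03,0],1],[[0,0,0],[0.01,-0.06,0],1],[[0,0,0],[0.015,-0.09,0],1],[[0,0,0],[0.017,-0.1,0],1],[[0,0,0],[0.017,-0.1,0],1],[[0,0,0],[0.017,-0.1,0],1],[[0,0,0],[0.017,-0.1,0],1],[[0,0,0],[0.017,-0.1,0],1],[[0,0,0],[0.017,-0.1,0],1],[[0,0,0],[0.017,-0.1,0],1]]'
python3 -m inch '[[[0,0,0],[0.017,-0.1,0],1],[[0,0,0],[0.017,-0.1,0],1],[[0,0,0],[0.017,-0.1,0],1],[[0,0,0],[0.017,-0.1,0],1],[[0,0,0],[0.012,-0.08,0],1],[[0,0,0],[0.01,-0.05,0],1],[[0,0,0],[0.004,-0.025,0],1],[[0,0,0],[0,0,0],1],[[0,0,0],[0,0,0],1],[[0,0,0],[0,0,0],1]]'
python3 plan.py 465.5 -74.8 130 95.4
```

```text
clock: 26.1
eef_pos: [0.476, 0.0916, 0.2267]
tool_rot: [-0.047, 0.999, -0.0, -0.002]
ft_force: [-0.2, -0.1, -2.3]
grip_width: 0.0305
grasp_force: 59.7
clock: 26.93
eef_pos: [0.4649, -0.0739, 0.2278]
tool_rot: [-0.047, 0.999, 0.0, -0.0]
ft_force: [0.4, 0.8, -1.3]
grip_width: 0.0302
grasp_force: 59.8
t 26.93 pos [464.9 -73.9 227.8] yaw 95.4 tilt 0.07 w 30.2
turn z total 0.0001 (max .0198/row); shift after turn [-0.0018 -0.0035  0.3262] rows 2.4
```

```bash
python3 -m inch '[[[0,0,0],[-0.002,-0.004,0.03],1],[[0,0,0],[0,0,0.06],1],[[0,0,0],[0,0,0.07],1],[[0,0,0],[0,0,0.07],1],[[0,0,0],[0,0,0.06],1],[[0,0,0],[0,0,0.04],1],[[0,0,0],[0,0,0.02],1],[[0,0,0],[0,0,0],1],[[0,0,0],[0,0,0],1],[[0,0,0],[0,0,0],1]]'
python3 plan.py 465.5 -74.8 104.7 95.4
python3 - <<'E'
from h import *
s=vision.camera('side')
save(s,'c8',200,120,330,240,5)
for n,p in(('ax0',[.4655,-.0748,.02]),('ax78',[.4655,-.0748,.098]),('cap',[.4655,-.0748,.155])):print(n,((proj(s,p)-[200,120])*5).round())
E
```

```text
clock: 27.77
eef_pos: [0.4669, -0.0757, 0.1241]
tool_rot: [-0.047, 0.999, -0.0, 0.001]
ft_force: [0.2, -0.7, -2.6]
grip_width: 0.0303
grasp_force: 59.8
t 27.77 pos [466.9 -75.7 124.1] yaw 95.4 tilt 0.1 w 30.3
turn z total 0.0 (max .0198/row); shift after turn [0.0043 0.0033 0.0647] rows 0.5
ax0 [275. 488.]
ax78 [273. 360.]
cap [272. 258.]
```

View pics/c8.png

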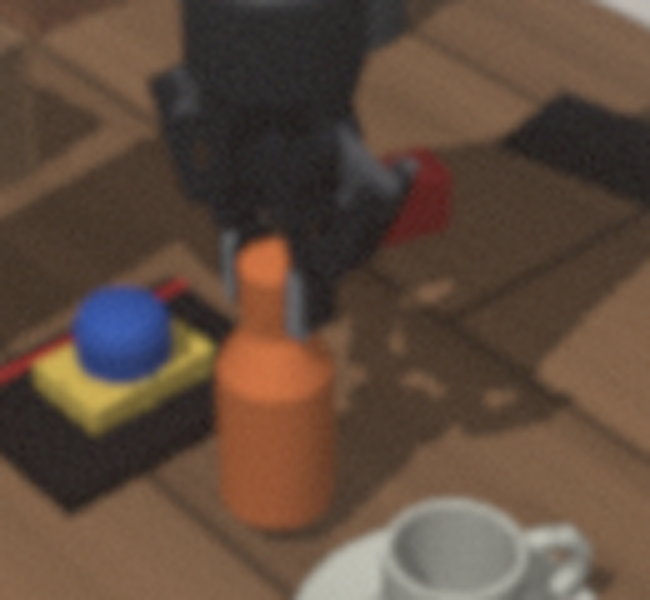

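The bottle hangs upright on the expected axis, near column 275, between the notebook and the saucer. I'll lower it slowly.

```bash
python3 -m inch '[[[0,0,0],[0.002,0.001,0.02],1],[[0,0,0],[0,0,0.015],1],[[0,0,0],[0,0,0.01],1],[[0,0,0],[0,0,0.005],1],[[0,0,0],[0,0,0],1],[[0,0,0],[0,0,0],1],[[0,0,0],[0,0,0],1]]'
python3 plan.py 465.5 -74.8 104.7 95.4
```

```text
clock: 28.4
eef_pos: [0.4655, -0.0757, 0.1084]
tool_rot: [-0.047, 0.999, -0.0, 0.0]
ft_force: [-1.0, -0.8, -2.2]
grip_width: 0.0306
grasp_force: 59.8
t 28.4 pos [465.5 -75.7 108.4] yaw 95.4 tilt 0.01 w 30.6
turn z total -0.0001 (max .0198/row); shift after turn [-0.0003  0.0028  0.0124] rows 0.1
```

```bash
python3 -m inch '[[[0,0,0],[0,0.002,0.006],1],[[0,0,0],[0,0,0.004],1],[[0,0,0],[0,0,0],1],[[0,0,0],[0,0,0],1]]'
python3 -m inch '[[[0,0,0],[0,0,0.002],1],[[0,0,0],[0,0,0],1],[[0,0,0],[0,0,0],1]]'
python3 -m inch '[[[0,0,0],[0,0,0.002],1],[[0,0,0],[0,0,0],1],[[0,0,0],[0,0,0],1]]'
```

```text
clock: 28.73
eef_pos: [0.4652, -0.075, 0.1052]
tool_rot: [-0.047, 0.999, 0.0, -0.0]
ft_force: [0.3, -0.0, -2.4]
grip_width: 0.0302
grasp_force: 59.8
clock: 28.98
eef_pos: [0.4653, -0.075, 0.1048]
tool_rot: [-0.047, 0.999, -0.0, 0.0]
ft_force: [0.2, -0.7, -2.3]
grip_width: 0.0306
grasp_force: 60.0
clock: 29.23
eef_pos: [0.4657, -0.0751, 0.1047]
tool_rot: [-0.047, 0.999, -0.0, 0.001]
ft_force: [-1.0, -0.9, 3.3]
grip_width: 0.0304
grasp_force: 60.5
```

Touching. I'll relieve the push, release, rise straight up and retreat toward the left side for a final look.

```bash
python3 -m inch '[[[0,0,0],[0,0,-0.0015],1],[[0,0,0],[0,0,0],-1],[[0,0,0],[0,0,0],-1],[[0,0,0],[0,0,0],-1],[[0,0,0],[0,0,0],-1],[[0,0,0],[0,0,0],-1],[[0,0,0],[0,0,0],-1],[[0,0,0],[0,0,-0.05],-1],[[0,0,0],[0,0,-0.1],-1],[[0,0,0],[0,0,-0.12],-1]]'
python3 -m inch '[[[0,0,0],[0,0,-0.1],-1],[[0,0,0],[0,0.1,-0.03],-1],[[0,0,0],[0,0.13,0],-1],[[0,0,0],[0,0.13,0],-1],[[0,0,0],[0,0.13,0],-1],[[0,0,0],[0,0.13,0],-1],[[0,0,0],[0,0.13,0],-1],[[0,0,0],[0,0.13,0],-1],[[0,0,0],[0,0.13,0],-1],[[0,0,0],[0,0.1,0],-1]]'
python3 -m inch '[[[0,0,0],[0,0.1,0],-1],[[0,0,0],[0,0.1,0],-1],[[0,0,0],[0,0,0],-1],[[0,0,0],[0,0,0],-1],[[0,0,0],[0,0,0],-1]]'
python3 - <<'E'
from h import *
t=vision.camera('top');s=vision.camera('side')
a=cv2.resize(t['img'][120:250,205:365,::-1],(800,650*800//800))[:600]
a=cv2.resize(t['img'][130:250,205:365,::-1],(800,600),interpolation=2);cv2.imwrite('pics/f1.png',a)
save(s,'f2',110,90,370,280,3)
b=np.array([(proj(t,[.4655,-.0749,z])-[205,130])*5 for z in(0,.04,.135)]).round();print(b.tolist())
b=np.array([(proj(s,[.4655,-.0749,z])-[110,90])*3 for z in(0,.078,.135)]).round();print(b.tolist())
E
```

```text
clock: 30.07
eef_pos: [0.4632, -0.0747, 0.1843]
tool_rot: [-0.047, 0.999, 0.001, -0.003]
ft_force: [1.2, 0.5, -0.0]
grip_width: 0.0856
grasp_force: 0.0
clock: 30.9
eef_pos: [0.4334, 0.2594, 0.2246]
tool_rot: [-0.048, 0.999, 0.0, 0.0]
ft_force: [0.4, 1.2, 0.3]
grip_width: 0.0853
grasp_force: 0.0
clock: 31.32
eef_pos: [0.4283, 0.3159, 0.2243]
tool_rot: [-0.047, 0.999, -0.0, -0.0]
ft_force: [0.0, 0.2, -0.3]
grip_width: 0.0857
grasp_force: 0.0
[[370.0, 440.0], [374.0, 431.0], [385.0, 404.0]]
[[435.0, 401.0], [434.0, 327.0], [433.0, 267.0]]
```

View pics/f1.png

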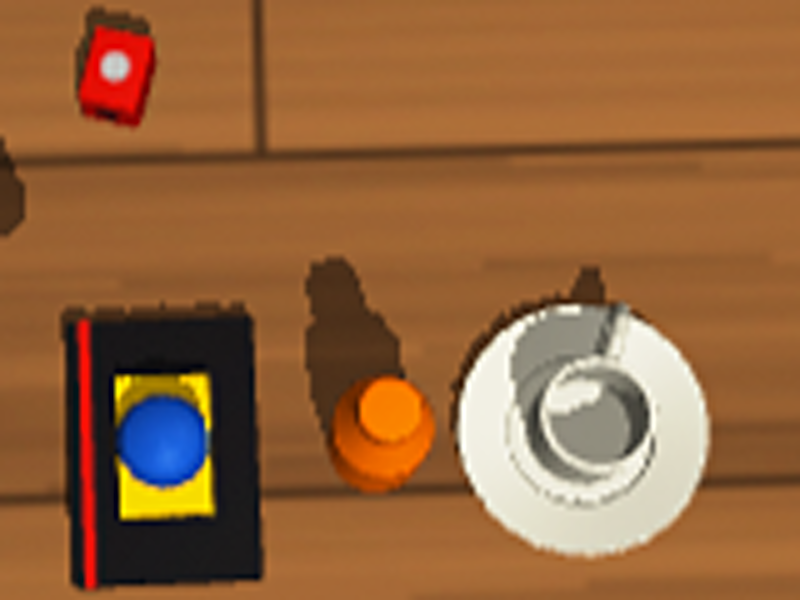

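View pics/f2.png

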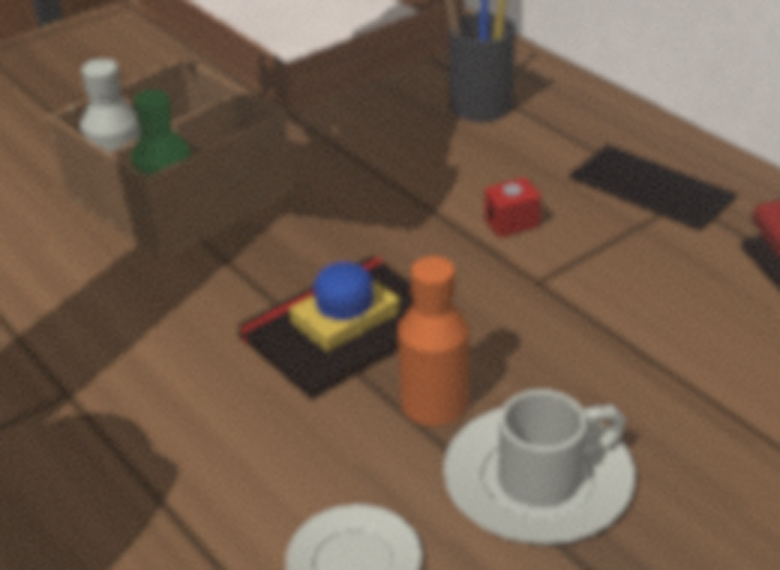

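The final views show everything as asked:
- The pad and paperweight are centred on the notebook, with the paperweight at (163,440).
- The bottle stands upright at (384,435), in line and midway.
- The cup stands on the large saucer.
- The green and white bottles and the sharpener are undisturbed, and the gripper is clear.

Handing in.

```bash
python3 -c "
from workcell import workorder
print(workorder.job_done())"
```

```text
the job is handed in; nothing more can be done
None
```

The desk is set and handed in at about 31 s: cup on the large saucer, then pad on the notebook, paperweight on the pad and orange bottle midway between, each within about 3 mm by camera, with the other two bottles and the sharpener left where they were.

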